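Lock a jam jar into the lever-clamp jar holder

TASK

Stand the short jam jar upright in the round seat of the jar holder, let go of it, then press the holder's raised handle down past its over-centre point until the clamp snaps shut and stays locked with its pad on the jar's lid. The handle is springy: press it firmly but never with more than about 25 N, and leave the other jars where they are.

Things in the scene. Friction and masses are not known exactly. Their poses are not given: they have to be found in the camera images.
- jar: The jar to lock in: short round glass jam jar, 57 mm diameter, 70 mm tall, flat dark lid 53 mm across (top 11 mm), about 0.26 kg, loose, upright. Origin at the centre of its underside, z up.
- tall_jar: Bystander, leave alone: taller glass jar, 57 x 61 mm, 85 mm tall, loose. Origin at the centre of its underside.
- spice_jar: Bystander, leave alone: slim round spice jar, 41 mm diameter, 105 mm tall, loose. Origin at the centre of its underside.
- holder: Jar holder, fixed: wooden board 90 (x) x 250 (y) x 16 mm with a steel lever clamp, origin at the centre of the board's underside, z up. The jar seat lies towards -y (at y -70 mm), the clamp's two cheek plates stand at y -7 to +68 mm, up to 126 mm high, the handle lies towards +y. The arm pivots at (0, 10, 112) mm about x.
- seat_floor (a point): Centre of the floor of the round steel seat for the jar, about 20 mm over the worktop, z up. Inner diameter 62 mm, outer 70 mm, its rim 10 mm over the floor.
- handle_pivot (a point): Pivot of the handle, on the holder at (0, 51, 87) mm of its frame; same axes as holder. The handle turns in the y-z plane of this frame.
- lever (a joint): Turn of the handle's root about handle_pivot, rad: 0 = open, as it starts (handle 1.20 rad above the holder's +y axis); grows as it is pressed down; 1.15 = over-centre point; 1.20 = locked at its stop (level along +y). The arm follows it. Past 1.15 the clamp pulls itself to the stop and stays; short of it the sprung pad pushes it back.
- grip: The handle's grip: round black sleeve, 16 mm diameter, 40 to 134 mm from handle_pivot, on a leaf spring rooted 18 mm from handle_pivot (this body's origin). It gives about the root: some 1.1 mm per N pressed at 100 mm from the pivot, up to 0.45 rad. So it must be pressed 2 to 20 mm further than its locked position suggests, until the clamp snaps.
- grip_end (a point): Centre of the handle's free end, 134 mm from handle_pivot; moves with the grip. Pressed at 100 mm from the pivot, with the jar seated, the handle needs 9 to 19 N at its hardest point (lever about 1.03), 0.1 rad before the over-centre point; then the force falls off.
- pad: Rubber pad, 24 mm diameter, on a spindle at the end of the clamp's arm, 80 mm from its pivot. Origin: centre of its pressing face. Open, the arm stands raised and leans 16 degrees away from the seat, top 215 mm over the worktop, pad 70 mm beside the seat axis; closed, it lies level over the seat. Locked, the pad presses the lid with some 30 to 60 N.
Things that resemble listed ones, but are neither listed nor needed, are in the scene too. Leave any blue or green look-alike of the jar alone.

How it is judged:
On the way:
1. the jar stands in the seat, let go of, with the clamp still open (horizontal distance between jar and seat_floor below 0.006 m and z of jar in the frame of seat_floor below 0.004 m and angle between jar's own z axis and vertical below 0.08 rad and value of joint lever below 0.3 rad and contact force between the fingers and jar below 0.2 N), for 0.2 s.
At the end, for the whole second after the job is handed in: The jar stands upright (within 0.08 rad) on the seat's floor (within 4 mm) within 6 mm of its centre, the handle is past its over-centre point at its stop (lever above 1.17 rad), the pad presses on the jar with more than 15 N, all at rest and let go of (horizontal distance between jar and seat_floor below 0.006 m and z of jar in the frame of seat_floor below 0.004 m and angle between jar's own z axis and vertical below 0.08 rad and value of joint lever above 1.17 rad and contact force between pad and jar above 15 N and linear speed of jar below 0.02 m/s and contact force between the fingers and grip below 0.2 N); the robot touches nothing.
It fails at once if the handle is pressed with more than 28 N (contact force between anything else and grip above 28 N).
It fails at once if the jar is tipped over (angle between jar's own z axis and vertical above 0.7 rad).
It fails at once if another jar is moved by more than 20 mm or tipped (distance of any of tall_jar, spice_jar from where it was at the start of the episode above 0.02 m or angle between any of tall_jar, spice_jar's own z axis and vertical above 0.3 rad).
It also fails if it takes over 69 s, if anything falls off the work surface, if the arm or the gripper's body presses on something with over 40 N, if the wrist force passes 120 N, or if a joint passes its speed limit or range.

ROBOT

A 7-joint arm with a two-finger parallel gripper is mounted at the origin on a cart in front of the work surface, level with it; the furniture and walls round the work are solid. World frame = base frame: x ahead of the robot, y to its left, z up, the work surface at z = 0. Lengths are in m, angles in rad, forces in N, time in s.
With the tool pointing down it reaches from about 0.425 to 0.925 m from the base axis. Payload 6.8 kg.
Tool frame: the origin (TCP) lies on the centre line of the jaws, within the pads' length; the fingertips stand bot.tip_reach ahead of it and the grasp point (between the pads) lies 3 mm ahead of it (bot.tip_reach is the distance from the TCP to the fingertips, in m); z points along the fingers, y is the line along which they close (so a half turn about z gives the same grasp; the last joint's range is limited). The gripper opens to 85 mm and grips with 20 to 120 N. Pads are 22 mm wide; open, the fingers measure 114 mm over their backs; the gripper's body (76 mm by 85 mm) begins 54 mm behind the grasp point. The pads swing forward as they close: fully open they stand 13 mm farther back than shut.
Start: joints at [-1.288, 0.477, 0.022, 1.555, -0.011, 1.109, -0.083], TCP at [0.257, 0.624, 0.253] pointing down, gripper open.
Joint ranges: [-2.96, 2.96], [-0.34, 2.1], [-1.41, 1.46], [0.24, 2.44], [-1.37, 4.51], [0.17, 1.92], [-2.96, 2.96]. Speed limits (rad/s): [2.39, 2.39, 3.14, 3.14, 3.14, 3.14, 3.14].

INTERFACE

Orientations are given as a unit quaternion [w, x, y, z].
In Python, from station import bot gives the robot as it stands.
- The arm moves only by the tool jog_arm, never from a script. Its argument "deltas" is a list of rows, each a list of 7 numbers: the shift along the world's x, y, z in m, then the turn, a rotation vector about the world's x, y, z in rad, then the opening, from 0 (shut) to 1 (fully open). In form: [[x, y, z, rx, ry, rz, grip], ...]. A call has 1 to 10 rows; each row shifts and turns the commanded pose from where the row before left it; what a row does not reach is not made up. A row lasts 1/10 s, in which the tool goes at most 50 mm and 8.59 degrees, less where a joint would pass 70% of its speed; a pose out of reach is approached as far as the arm can. A call with a gripper value outside its range is refused whole. The fingers move at their own pace and stop on an object; "newtons" is the grip in N (left out, the last holds). Time passes only in rows, so rows that do not move let the fingers close. It gives the time, the measured TCP pose, the force, the opening and the grip force at its end, in the units of the state.
- bot.get_obs(): the state, without advancing time (a new reading comes with each control period).
- bot.read_camera(name): name is "scene" or "top" or "wrist"; returns a dict with "img" (384x512x3 uint8, red, green, blue), "K" (3x3 intrinsics, pixels), "dist_coeffs" ([k1, k2, p1, p2, k3] as OpenCV has them; the pictures are not rectified), "eye" and "attitude" of the camera in the world. Camera axes: x right, y down, z forward; pixel columns grow to the right and rows downward; lengths in m; the calibration is good to about 2 mm. A picture is of the moment at which its call begins. There is no depth.
- bot.hand_in(): hands the job in; it is judged then, once.
The state is a dict: "t": time; "q": joint angles; "joint_vel": joint speeds; "joint_torque": joint torques, N m; "eef_pos": TCP position; "tool_rot": TCP orientation; "contact_force": force on the tool from outside, world axes, zero at the start; "torque": the same for the moment, N m; "gripper_width": opening from 0.0 (shut) to 1.0 (fully open); "grasp_force": force on a finger pad.
Only numpy, scipy, OpenCV 4.12 (cv2) and the standard library are available. Lean on these libraries where they do the work, as an engineer would, in place of code of your own. Each camera call takes 0.05 s, during which the arm holds its last target. There are 200 camera calls.

## Working session

There is one attempt and no reset: what is moved stays moved. The work goes in short steps, Python scripts to look and compute and a tool call to move; the robot and the scene stay as the last step left them, time stands still between calls to the robot, and variables do not carry over. Pictures are saved under pics/ and viewed, at most 10 in all, crops included, and the job is handed in when it is done.

Besides the shell and the picture viewer there is one more tool, called after ">>>" as name(argument=value, ...) on one line, values as JSON. jog_arm: Moves the arm, as the interface text tells. Its arguments: {"type":"object","properties":{"deltas":{"type":"array"},"newtons":{"type":"number"}},"required":["deltas"]}

```bash
mkdir -p pics; python3 - <<'E'
from station import bot
import cv2,numpy as np
print(bot.get_obs(), bot.tip_reach)
for n in ["scene","top"]:
    c=bot.read_camera(n); cv2.imwrite(f"pics/{n}0.png",c["img"][:,:,::-1])
    print(n,c["K"],c["dist_coeffs"],c["eye"],c["attitude"])
E
```

```text
{'t': 0.0, 'q': array([-1.2881076 ,  0.47780083,  0.02235472,  1.5564775 , -0.01151408,
        1.10930997, -0.08312333]), 'joint_vel': array([ 0.00082333,  0.00143088, -0.00020808, -0.00059121,  0.0006722 ,
       -0.0014013 ,  0.00086646]), 'joint_torque': array([ 1.63345217e-04, -5.96460021e+01,  1.60761852e+00, -2.81209660e+01,
        1.23438437e-02,  9.16521123e-03, -8.98071420e-06]), 'eef_pos': array([0.25692021, 0.62357761, 0.25231449]), 'tool_rot': array([-1.15210664e-04,  1.94163914e-01,  9.80968655e-01, -9.26534680e-04]), 'contact_force': array([ 0.55029971,  0.22529169, -1.09984198]), 'torque': array([ 0.00396466, -0.06630543,  0.01811484]), 'grasp_force': 0.0, 'gripper_width': 1.0023030199857288} 0.022
scene [[360.02768041   0.         255.21019593]
 [  0.         360.02768041 190.66251219]
 [  0.           0.           1.        ]] [-0.11657345  0.          0.          0.          0.        ] [ 0.1837763  -0.8098005   0.96320548] [-0.40254207  0.87942199 -0.23094479  0.10602524]
top [[354.70436032   0.         255.04477313]
 [  0.         354.70436032 192.7765555 ]
 [  0.           0.           1.        ]] [-0.03776578  0.          0.          0.          0.        ] [0.47770489 0.00160617 1.14653851] [ 0.03958754 -0.70460211  0.70671494 -0.05022637]
```

View pics/scene0.png

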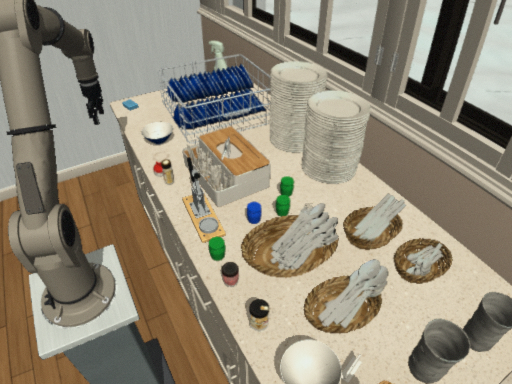

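View pics/top0.png

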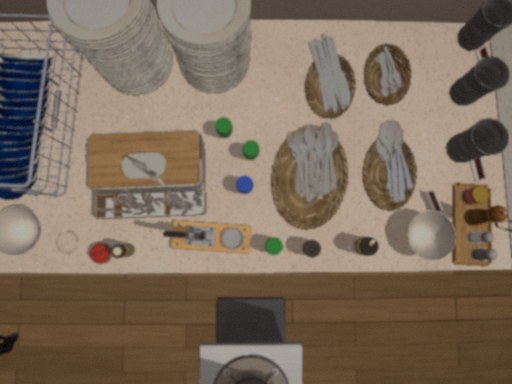

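The scene view shows the holder at (205,215), with its seat at (208,225). A short red jar with a dark lid stands at (230,270) and a taller jar at (259,312). In the top view the seat is at (232,238), the jar's lid at (312,248), the tall jar at (367,245) and the handle towards image left. I'll enlarge both views to measure.

```bash
cat > h.py <<'E'
import numpy as np,cv2
from scipy.spatial.transform import Rotation as R
def rot(c):
    q=np.array(c["attitude"]); return R.from_quat(q[[1,2,3,0]]).as_matrix()
def ray(c,uv):
    p=cv2.undistortPoints(np.array([[uv]],float),c["K"],c["dist_coeffs"])[0,0]
    return np.array(c["eye"]),rot(c)@np.array([p[0],p[1],1.])
def onplane(c,uv,z):
    o,d=ray(c,uv); return o+d*(z-o[2])/d[2]
def proj(c,P):
    P=np.atleast_2d(np.array(P,float)); Q=(P-np.array(c["eye"]))@rot(c)
    return cv2.projectPoints(Q,np.zeros(3),np.zeros(3),c["K"],c["dist_coeffs"])[0][:,0]
E
python3 - <<'E'
from station import bot
from h import *
t=bot.read_camera("top"); s=bot.read_camera("scene")
for n,uv,z in [("seat",(232,238),.03),("jar",(312,248),.07),("tall",(367,245),.085),("boardL",(171,235),.016),("boardR",(251,237),.016)]:
    print(n,onplane(t,uv,z).round(4))
print("scene jar",onplane(s,(230,266),.07),"seat",onplane(s,(208,225),.03))
a=cv2.resize(t["img"][205:275,80:400],None,fx=2.5,fy=2.5,interpolation=2)
b=cv2.resize(s["img"][140:340,150:300],None,fx=4,fy=4,interpolation=2)[:,:,:]
cv2.imwrite("pics/a1.png",a[:,:,::-1]);b=b[:600];cv2.imwrite("pics/b1.png",b[:,:,::-1])
E
```

```text
seat [0.4782 0.057  0.03  ]
jar [ 0.4472 -0.1859  0.07  ]
tall [ 0.4553 -0.3487  0.085 ]
boardL [0.4881 0.2506 0.016 ]
boardR [ 0.4811 -0.0024  0.016 ]
scene jar [ 0.45142855 -0.17917733  0.07      ] seat [0.47581149 0.05052041 0.03      ]
```

View pics/a1.png

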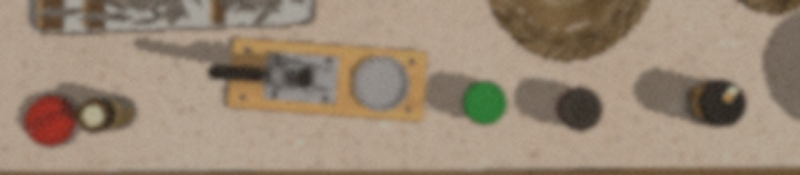

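View pics/b1.png

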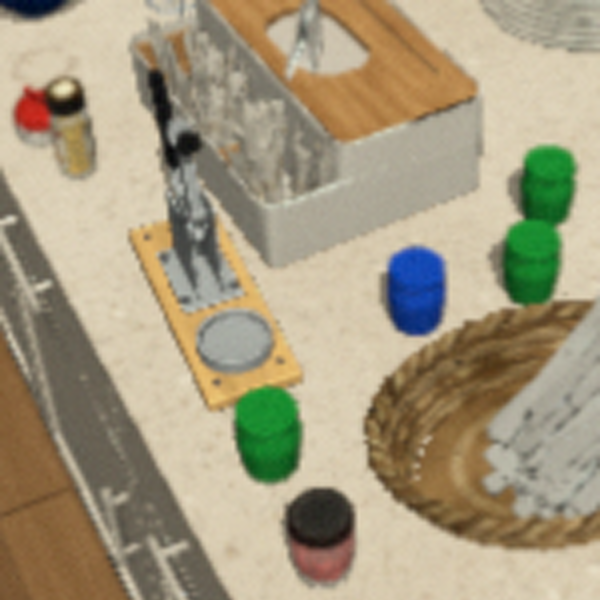

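The enlarged top view (2.5x) shows the seat at (380,82), the jar's dark lid at (578,108), a green look-alike between them at (484,102), and the black handle pointing left at (235,72). The enlarged scene view confirms the red jam jar with its dark lid at (320,520) and the holder at (215,310). Next I measure them with masks.

```bash
cat > m.py <<'E'
from h import *
def blob(mask,x0,y0,x1,y1):
    m=np.zeros(mask.shape,np.uint8); m[y0:y1,x0:x1]=mask[y0:y1,x0:x1]
    n,l,st,ce=cv2.connectedComponentsWithStats(m)
    i=1+np.argmax(st[1:,4]); cs,_=cv2.findContours((l==i).astype(np.uint8),0,cv2.CHAIN_APPROX_NONE)
    return ce[i],st[i],max(cs,key=len)[:,0]
E
python3 - <<'E'
from station import bot
from m import *
t=bot.read_camera("top"); s=bot.read_camera("scene")
T=t["img"].astype(int);S=s["img"].astype(int)
def fitc(c,cont,z):
    P=np.array([onplane(c,p,z)[:2] for p in cont.astype(float)]).astype(np.float32)
    return P,cv2.minEnclosingCircle(P)
ce,st,co=blob((T.max(2)<85).astype(np.uint8),298,236,324,258)
print("lid top",ce,st,onplane(t,ce,.07),fitc(t,co,.07)[1])
ce,st,co=blob((S.max(2)<70).astype(np.uint8),215,255,246,283)
print("lid scene",ce,st,onplane(s,ce,.065))
# board: yellow
for n,c,I,bx in [("top",t,T,(160,215,260,258)),("scene",s,S,(178,190,230,245))]:
    ye=((I[:,:,0]-I[:,:,2]>70)).astype(np.uint8)
    ce,st,co=blob(ye,*bx)
    P,_=fitc(c,co,.016); r=cv2.minAreaRect(P); print(n,"board",st,r, cv2.boxPoints(r))
# seat: grey (low saturation) inside board
for n,c,I,bx in [("top",t,T,(219,224,246,253)),("scene",s,S,(196,214,222,236))]:
    g=((I[:,:,0]-I[:,:,2]<30)).astype(np.uint8)
    ce,st,co=blob(g,*bx); P,cc=fitc(c,co,.03)
    e=cv2.fitEllipse(P); print(n,"seat",ce,st,onplane(c,ce,.03),cc,e)
E
```

```text
lid top [310.95215311 248.00478469] [303 241  17  16 209] [ 0.44717509 -0.18269288  0.07      ] ((0.44836100935935974, -0.18276913464069366), 0.02532242238521576)
lid scene [229.42622951 269.55191257] [222 263  16  14 183] [ 0.44534106 -0.1868973   0.065     ]
top board [171 221  80  32 826] ((0.4835674464702606, 0.12517361342906952), (0.24482636153697968, 0.08589750528335571), 85.78012084960938) [[ 4.3172744e-01  6.2526539e-03]
 [ 5.1739210e-01 -6.8053603e-05]
 [ 5.3540742e-01  2.4409458e-01]
 [ 4.4974279e-01  2.5041527e-01]]
scene board [183 195  43  48 508] ((0.4832474887371063, 0.12108644098043442), (0.25800368189811707, 0.089320108294487), 85.65518951416016) [[ 0.4289428  -0.00416129]
 [ 0.5180062  -0.01092806]
 [ 0.5375522   0.24633417]
 [ 0.44848877  0.25310093]]
top seat [231.98603352 237.93575419] [222 228  21  21 358] [0.47837377 0.05705433 0.03      ] ((0.4789988100528717, 0.056706808507442474), 0.03376370295882225) ((0.47842854261398315, 0.05700474977493286), (0.06319774687290192, 0.06416758894920349), 173.68844604492188)
scene seat [208.0375     224.72083333] [199 217  19  16 240] [0.47649114 0.05172388 0.03      ] ((0.4783351719379425, 0.0522749163210392), 0.038842786103487015) ((0.476910799741745, 0.05254877731204033), (0.06500501185655594, 0.07579731941223145), 163.03823852539062)
```

>>> jog_arm(deltas=[[0.02,-0.03,0.01,0,0,-0.125,1],[0.02,-0.03,0.01,0,0,-0.125,1],[0.02,-0.03,0.01,0,0,-0.125,1],[0.02,-0.03,0.01,0,0,-0.125,1],[0.02,-0.03,0.01,0,0,-0.125,1],[0.02,-0.03,0.01,0,0,-0.125,1],[0.02,-0.03,0.01,0,0,-0.125,1],[0.02,-0.03,0.01,0,0,-0.125,1],[0.02,-0.03,0.0,0,0,-0.125,1],[0.02,-0.03,0.0,0,0,-0.125,1]])

```text
t: 1.3
eef_pos: [0.4579, 0.3229, 0.3339]
tool_rot: [-0.0, 0.733, 0.68, 0.001]
contact_force: [1.3, 0.5, -0.2]
gripper_width: 0.998
grasp_force: 0.0
```

```bash
python3 - <<'E'
from station import bot
from h import *
o=bot.get_obs();print(o["t"],o["q"],o["eef_pos"],o["tool_rot"])
q=o["tool_rot"];M=R.from_quat(q[[1,2,3,0]]).as_matrix();print(M.round(3))
w=bot.read_camera("wrist");print(w["eye"],M.T@(np.array(w["eye"])-o["eef_pos"]),(M.T@rot(w)).round(3),w["K"],w["dist_coeffs"])
print("seat px", proj(w,[.478,.055,.02]),"jar",proj(w,[.447,-.185,.07]))
E
```

```text
1.3 [-1.04307045  0.22180347  0.38157729  1.75500014 -0.0890605   1.18051117
 -0.71120073] [0.45787372 0.32288754 0.33388868] [-1.21815289e-04  7.33145981e-01  6.80071031e-01  5.91342149e-04]
[[ 0.075  0.997  0.001]
 [ 0.997 -0.075  0.001]
 [ 0.001  0.001 -1.   ]]
[0.4625655  0.40014385 0.45437436] [ 0.07751498 -0.0010408  -0.12040636] [[ 0.001 -0.954 -0.301]
 [ 1.     0.001  0.   ]
 [ 0.    -0.301  0.954]] [[336.2506088    0.         257.81229075]
 [  0.         336.2506088  194.74631095]
 [  0.           0.           1.        ]] [0.01783626 0.         0.         0.         0.        ]
seat px [[284.43834899 323.2266804 ]] jar [[275.27701314 472.65777753]]
```

>>> jog_arm(deltas=[[0,-0.04,0,0,0,0,1],[0,-0.04,0,0,0,0,1],[0,-0.04,0,0,0,0,1],[0,-0.04,0,0,0,0,1],[0,-0.04,0,0,0,0,1],[0,0,0,0,0,0,1],[0,0,0,0,0,0,1]])

```text
t: 2.05
eef_pos: [0.4571, 0.1237, 0.3336]
tool_rot: [-0.0, 0.732, 0.681, 0.001]
contact_force: [0.3, 1.4, -0.8]
gripper_width: 0.996
grasp_force: 0.0
```

```bash
python3 - <<'E'
from station import bot
from h import *
w=bot.read_camera("wrist");np.save("w1.npy",w,allow_pickle=True)
print(bot.get_obs()["eef_pos"],"seat px", proj(w,[.478,.055,.03]),"jar",proj(w,[.447,-.185,.07]))
cv2.imwrite("pics/w1.png",w["img"][:,:,::-1])
E
```

```text
[0.4570779  0.12486533 0.33347565] seat px [[277.79672711 202.76667136]] jar [[266.73508798 372.19463179]]
```

View pics/w1.png

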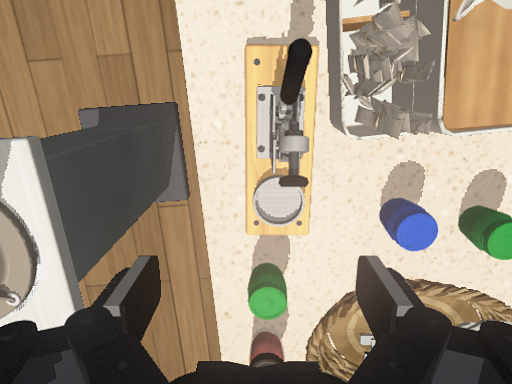

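The wrist view shows the board from (247,40) to (310,235), the seat at (278,200) and the pad at (293,182). The handle grip ends at (300,48), the green look-alike is at (268,290), and the jar is just visible at (267,350). I'll measure the seat and board here, then move on to see the jar.

```bash
python3 - <<'E'
from m import *
w=np.load("w1.npy",allow_pickle=True).item();I=w["img"].astype(int)
ye=((I[:,:,0]-I[:,:,2]>70)).astype(np.uint8)
ce,st,co=blob(ye,235,25,325,245)
P=np.array([onplane(w,p,.016)[:2] for p in co.astype(float)]).astype(np.float32)
r=cv2.minAreaRect(P);print(st,r,cv2.boxPoints(r))
g=((I[:,:,0]-I[:,:,2]<40)&(I.max(2)>70)).astype(np.uint8)
g[:, :]*=1
ce,st,co=blob(g,249,172,309,228)
co=co[co[:,1]>188]
Q=np.array([onplane(w,p,.03)[:2] for p in co.astype(float)])
A=np.c_[2*Q,np.ones(len(Q))];x=np.linalg.lstsq(A,(Q**2).sum(1),rcond=None)[0]
print("seat",st,x[:2],np.sqrt(x[2]+x[0]**2+x[1]**2),len(co))
E
```

```text
[ 245   45   74  190 5865] ((0.4841998219490051, 0.1260756105184555), (0.2461279183626175, 0.08874287456274033), 85.62372589111328) [[ 4.3056720e-01  6.7562610e-03]
 [ 5.1905137e-01 -1.5363097e-05]
 [ 5.3783244e-01  2.4539496e-01]
 [ 4.4934827e-01  2.5216657e-01]]
seat [ 253  172   55   54 2248] [0.47880035 0.05629881] 0.0337963002278571 96
```

>>> jog_arm(deltas=[[0,-0.05,0,0,0,0,1],[0,-0.05,0,0,0,0,1],[0,-0.05,0,0,0,0,1],[0,-0.05,0,0,0,0,1],[0,-0.04,0,0,0,0,1],[0,0,0,0,0,0,1],[0,0,0,0,0,0,1]])

```text
t: 2.8
eef_pos: [0.4577, -0.1151, 0.3333]
tool_rot: [0.0, 0.731, 0.682, -0.0]
contact_force: [-0.1, 0.9, -0.9]
gripper_width: 0.994
grasp_force: 0.0
```

```bash
python3 - <<'E'
from station import bot
from m import *
w=bot.read_camera("wrist");I=w["img"].astype(int)
p=proj(w,[.447,-.185,.07])[0].astype(int)
print(bot.get_obs()["eef_pos"],p,proj(w,[.478,.055,.03]))
ce,st,co=blob((I.max(2)<75).astype(np.uint8),p[0]-36,p[1]-36,p[0]+36,p[1]+36)
Q=np.array([onplane(w,q,.07)[:2] for q in co.astype(float)])
print("lid",ce,st,onplane(w,ce,.07),cv2.minEnclosingCircle(Q.astype(np.float32)),cv2.fitEllipse(Q.astype(np.float32)))
cv2.imwrite("pics/w2.png",w["img"][:,:,::-1])
E
```

```text
[ 0.45773945 -0.11407128  0.33315764] [253 215] [[ 2.66427748e+02 -2.15189367e-01]]Traceback (most recent call last):
  File "<stdin>", line 6, in <module>
  File "m.py", line 5, in blob
    i=1+np.argmax(st[1:,4]); cs,_=cv2.findContours((l==i).astype(np.uint8),0,cv2.CHAIN_APPROX_NONE)
        ~~~~~~~~~^^^^^^^^^^
    return _wrapfunc(a, 'argmax', axis=axis, out=out, **kwds)
    return bound(*args, **kwds)
ValueError: attempt to get argmax of an empty sequence
```

```bash
python3 - <<'E'
from station import bot
from m import *
w=bot.read_camera("wrist");np.save("w2.npy",w,allow_pickle=True)
cv2.imwrite("pics/w2.png",w["img"][:,:,::-1])
E
```

```text
(no output)
```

View pics/w2.png

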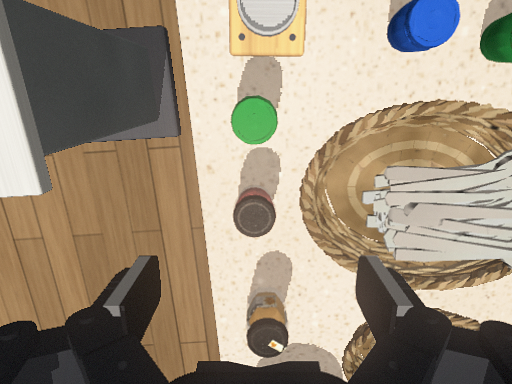

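The wrist view shows the jar's lid at (254,216), the tall jar at (268,338) and the green look-alike at (254,120). There is space either side of the jar along x.

```bash
python3 - <<'E'
from m import *
w=np.load("w2.npy",allow_pickle=True).item();I=w["img"].astype(int)
for th in (100,120,140):
    ce,st,co=blob(((I.max(2)<th)).astype(np.uint8),228,192,282,242)
    Q=np.array([onplane(w,q,.07)[:2] for q in co.astype(float)])
    lo=co[:,1]>208
    q=Q[lo];A=np.c_[2*q,np.ones(len(q))];x=np.linalg.lstsq(A,(q**2).sum(1),rcond=None)[0]
    print(th,ce,st,onplane(w,ce,.07),x[:2],np.sqrt(x[2]+x[0]**2+x[1]**2))
E
```

```text
100 [254.8814433  203.41752577] [234 196  41  27 194] [ 0.44947481 -0.16800566  0.07      ] [ 0.44709028 -0.18524793] 0.024236791852980822
120 [254.20773759 215.21614802] [ 234  195   42   42 1189] [ 0.44759789 -0.18312164  0.07      ] [ 0.44724116 -0.18550296] 0.024942357546867817
140 [253.88888889 215.1039886 ] [ 233  192   43   45 1404] [ 0.44722026 -0.18294987  0.07      ] [ 0.44722928 -0.18542986] 0.02511607770337227
```

>>> jog_arm(deltas=[[-0.004,-0.024,-0.02,0,0,0,1],[-0.004,-0.024,-0.02,0,0,0,1],[-0.003,-0.023,-0.03,0,0,0,1],[0,0,-0.04,0,0,0,1],[0,0,-0.04,0,0,0,1],[0,0,-0.04,0,0,0,1],[0,0,-0.03,0,0,0,1],[0,0,0,0,0,0,1],[0,0,0,0,0,0,1]])

```text
t: 3.8
eef_pos: [0.4466, -0.1859, 0.1135]
tool_rot: [-0.0, 0.731, 0.683, -0.0]
contact_force: [0.4, -0.4, 1.1]
gripper_width: 1.0
grasp_force: 0.0
```

>>> jog_arm(deltas=[[0,0,-0.02,0,0,0,1],[0,0.001,-0.02,0,0,0,1],[0,0,-0.02,0,0,0,1],[0,0,-0.006,0,0,0,1],[0,0,0,0,0,0,1],[0,0,0,0,0,0,0.6],[0,0,0,0,0,0,0.5],[0,0,0,0,0,0,0.3],[0,0,0,0,0,0,0.3],[0,0,0,0,0,0,0.3]], newtons=35)

```text
t: 4.8
eef_pos: [0.4473, -0.1861, 0.0487]
tool_rot: [0.001, 0.731, 0.682, 0.001]
contact_force: [-0.8, 0.0, 8.5]
gripper_width: 0.613
grasp_force: 34.9
```

>>> jog_arm(deltas=[[0,0,0.005,0,0,0,0.3],[0,0,0.015,0,0,0,0.3],[0,0,0.03,0,0,0,0.3],[0,0,0.03,0,0,0,0.3],[0,0,0.03,0,0,0,0.3],[0,0,0.01,0,0,0,0.3],[0,0,0,0,0,0,0.3],[0,0,0,0,0,0,0.3]])

```text
t: 5.6
eef_pos: [0.4455, -0.1853, 0.1664]
tool_rot: [-0.001, 0.731, 0.682, -0.0]
contact_force: [-0.3, 0.7, -3.9]
gripper_width: 0.608
grasp_force: 37.7
```

```bash
python3 - <<'E'
from station import bot
from m import *
o=bot.get_obs();print(o["eef_pos"],o["contact_force"])
w=bot.read_camera("wrist");s=bot.read_camera("scene");np.save("w3.npy",w,allow_pickle=True)
p=proj(s,o["eef_pos"])[0].astype(int);print(p)
x0,y0=max(p[0]-45,0),max(p[1]-45,0)
a=cv2.resize(s["img"][y0:y0+90,x0:x0+90],(400,400),interpolation=2)
b=cv2.resize(w["img"],(400,300))
cv2.imwrite("pics/g1.png",np.hstack([a,np.vstack([b,np.zeros((100,400,3),np.uint8)])])[:,:,::-1])
E
```

```text
[ 0.44553336 -0.18529338  0.16642545] [-0.26971805  0.71193326 -3.85841643]
[227 247]
```

View pics/g1.png

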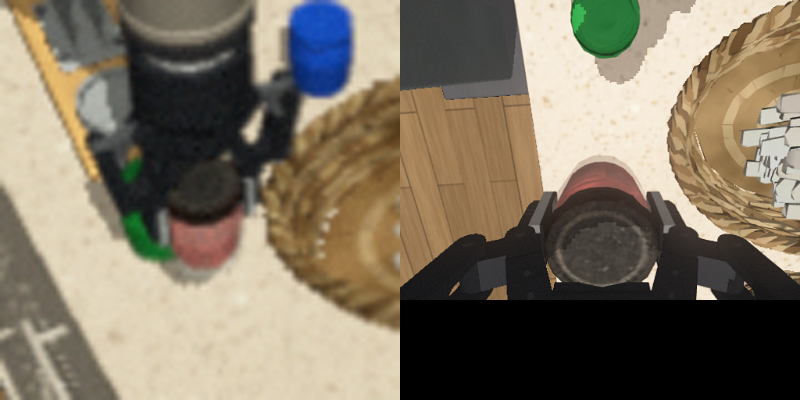

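The jar hangs upright between the pads, with its lid at tile position (600,240). I'll carry it over the seat.

>>> jog_arm(deltas=[[0.002,0.02,0,0,0,0,0.3],[0.004,0.03,0,0,0,0,0.3],[0.005,0.035,0,0,0,0,0.3],[0.005,0.035,0,0,0,0,0.3],[0.005,0.035,0,0,0,0,0.3],[0.005,0.035,0,0,0,0,0.3],[0.005,0.03,0,0,0,0,0.3],[0.002,0.02,0,0,0,0,0.3],[0,0,0,0,0,0,0.3],[0,0,0,0,0,0,0.3]])

```text
t: 6.7
eef_pos: [0.4784, 0.0539, 0.1663]
tool_rot: [-0.0, 0.731, 0.682, -0.001]
contact_force: [-0.4, -0.6, -1.3]
gripper_width: 0.609
grasp_force: 37.6
```

>>> jog_arm(deltas=[[0,0.001,-0.02,0,0,0,0.3],[0,0,-0.025,0,0,0,0.3],[0,0,-0.02,0,0,0,0.3],[0,0,-0.015,0,0,0,0.3],[0,0,0,0,0,0,0.3],[0,0,0,0,0,0,0.3]])

```text
t: 7.3
eef_pos: [0.479, 0.0538, 0.0873]
tool_rot: [0.0, 0.732, 0.681, -0.001]
contact_force: [-0.2, 0.2, -2.5]
gripper_width: 0.613
grasp_force: 37.6
```

```bash
python3 - <<'E'
from station import bot
from m import *
w=bot.read_camera("wrist")
print(bot.get_obs()["eef_pos"],proj(w,[.4788,.056,.03])[0],proj(w,[.4788,.0555,.108])[0])
cv2.imwrite("pics/w4.png",cv2.resize(w["img"][100:384],None,fx=1.5,fy=1.5)[:,:,::-1])
E
```

```text
[0.47943223 0.05417778 0.08775971] [259.12230545 226.87596344] [259.87165402 315.8351117 ]
```

View pics/w4.png

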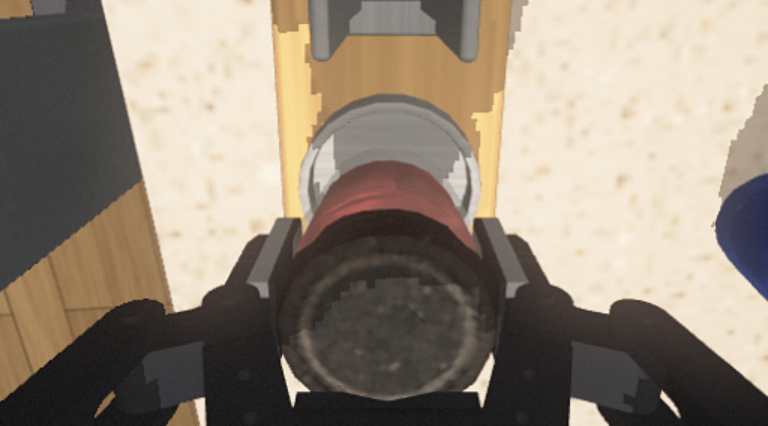

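Seat centre is at about (390,185) in the crop and the jar's lid top at about (388,319). They line up to about 1 mm with the projected targets, so I'll lower the jar.

>>> jog_arm(deltas=[[0,0,-0.005,0,0,0,0.3],[0,0,-0.004,0,0,0,0.3],[0,0,-0.004,0,0,0,0.3],[0,0,-0.002,0,0,0,0.3],[0,0,0,0,0,0,0.3]])

```text
t: 7.85
eef_pos: [0.4789, 0.0551, 0.072]
tool_rot: [-0.0, 0.731, 0.682, -0.0]
contact_force: [-0.2, 0.1, -3.0]
gripper_width: 0.607
grasp_force: 37.7
```

>>> jog_arm(deltas=[[0,0,-0.002,0,0,0,0.3],[0,0,-0.001,0,0,0,0.3],[0,0,-0.001,0,0,0,0.3],[0,0,0,0,0,0,0.3]])

```text
t: 8.25
eef_pos: [0.4792, 0.0552, 0.0694]
tool_rot: [-0.001, 0.732, 0.682, 0.0]
contact_force: [-4.4, 0.6, 17.4]
gripper_width: 0.613
grasp_force: 38.8
```

>>> jog_arm(deltas=[[0,0,0.001,0,0,0,0.62],[0,0,0,0,0,0,0.7],[0,0,0,0,0,0,0.8],[0,0,0,0,0,0,1],[0,0,0,0,0,0,1],[0,0,0,0,0,0,1]])

```text
t: 8.85
eef_pos: [0.4792, 0.0551, 0.0693]
tool_rot: [0.0, 0.731, 0.682, 0.0]
contact_force: [-0.1, -0.9, -0.6]
gripper_width: 1.001
grasp_force: 0.0
```

>>> jog_arm(deltas=[[0,0,0.005,0,0,0,1],[0,0,0.02,0,0,0,1],[0,0,0.03,0,0,0,1],[0,-0.01,0.04,0,0,0,1],[0,-0.02,0.04,0,0,0,1],[0,-0.02,0.04,0,0,0,1],[0,-0.01,0.04,0,0,0,1],[0,0,0.04,0,0,0,1],[0,0,0,0,0,0,1]])

```text
t: 9.75
eef_pos: [0.4817, -0.0058, 0.3293]
tool_rot: [0.002, 0.732, 0.681, 0.004]
contact_force: [-0.4, 0.5, 0.2]
gripper_width: 0.999
grasp_force: 0.0
```

```bash
python3 - <<'E'
from station import bot
from m import *
w=bot.read_camera("wrist");t=bot.read_camera("top");np.save("w5.npy",w,allow_pickle=True)
p=proj(w,[.4788,.056,.09])[0].astype(int)
o=bot.get_obs();print(o["eef_pos"],p,o["contact_force"])
I=w["img"].astype(int)
for th in (100,120,140):
  ce,st,co=blob((I.max(2)<th).astype(np.uint8),max(p[0]-50,0),max(p[1]-50,0),p[0]+50,p[1]+50)
  Q=np.array([onplane(w,q,.09)[:2] for q in co.astype(float)])
  q=Q[co[:,1]>p[1]];A=np.c_[2*q,np.ones(len(q))];x=np.linalg.lstsq(A,(q**2).sum(1),rcond=None)[0]
  print(th,ce,st,onplane(w,ce,.09),x[:2],np.sqrt(x[2]+x[0]**2+x[1]**2))
cv2.imwrite("pics/w5.png",w["img"][:,:,::-1])
E
```

```text
[ 0.47925384 -0.00477384  0.32487387] [249 105] [-0.21769612  0.48535774 -0.1038601 ]
100 [249.11401674 106.81380753] [232  89  35  36 956] [0.47804874 0.0551999  0.09      ] [0.47800793 0.05486041] 0.017414997203895357
120 [249.68756219 105.07562189] [ 225   77   51   56 2010] [0.47877719 0.05688893 0.09      ] [0.47857397 0.05554058] 0.025815534510045347
140 [249.64122137 104.73551863] [ 224   76   52   57 2227] [0.47875599 0.05723046 0.09      ] [0.47846843 0.05573652] 0.026196675263066488
```

View pics/w5.png

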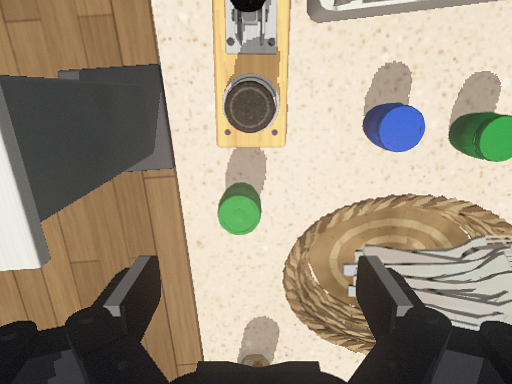

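The jar stands centred in the seat: its lid centre is at (249,105), which is (0.4785, 0.0557), and the measured radius matches the lid. Before pressing the handle, I'll check the clearance to the utensil tray and the handle's position.

```bash
python3 - <<'E'
from station import bot
from m import *
t=bot.read_camera("top");s=bot.read_camera("scene");w1=np.load("w1.npy",allow_pickle=True).item()
def tri(a,b):
    (o1,d1),(o2,d2)=a,b; d1=d1/np.linalg.norm(d1);d2=d2/np.linalg.norm(d2)
    k=np.linalg.lstsq(np.c_[d1,-d2],o2-o1,rcond=None)[0]
    p,q=o1+k[0]*d1,o2+k[1]*d2; return ((p+q)/2).round(4),np.linalg.norm(p-q).round(4)
print("tray corner",tri(ray(t,(204,212)),ray(s,(217,191))),tri(ray(w1,(343,137)),ray(s,(217,191))))
C=np.array([.4842,.126,0]);y=np.array([.0745,.997,0])
end=C+y*(.051+.134*np.cos(1.2))+[0,0,.087+.134*np.sin(1.2)]
print("grip end model",end,proj(w1,end),proj(t,end),proj(s,end))
E
```

```text
tray corner (array([0.5557, 0.1373, 0.0916]), np.float64(0.0011)) (array([0.5548, 0.1438, 0.085 ]), np.float64(0.008))
grip end model [0.49161692 0.22525727 0.21189324] [[300.41057907  46.88845563]] [[164.26503052 232.96062848]] [[188.13929304 157.4934763 ]]
```

>>> jog_arm(deltas=[[0.001,0.02,0,0,0,0,0],[0.001,0.035,0,0,0,0,0],[0.002,0.04,0,0,0,0,0],[0.002,0.04,0,0,0,0,0],[0.002,0.04,0,0,0,0,0],[0.001,0.018,0,0,0,0,0],[0,0,0,0,0,0,0],[0,0,0,0,0,0,0],[0,0,0,0,0,0,0]], newtons=40)

```text
t: 10.85
eef_pos: [0.4882, 0.1858, 0.3239]
tool_rot: [0.0, 0.732, 0.681, -0.001]
contact_force: [-0.2, -1.3, 0.2]
gripper_width: -0.004
grasp_force: 0.0
```

>>> jog_arm(deltas=[[0.001,0.003,-0.02,0,0,0,0],[0,0,-0.03,0,0,0,0],[0,0,-0.03,0,0,0,0],[0,0,-0.015,0,0,0,0],[0,0,-0.007,0,0,0,0],[0,0,0,0,0,0,0],[0,0,0,0,0,0,0]])

```text
t: 11.55
eef_pos: [0.4898, 0.1906, 0.2232]
tool_rot: [0.0, 0.732, 0.682, 0.001]
contact_force: [0.0, 0.6, 0.1]
gripper_width: 0.004
grasp_force: 0.0
```

```bash
python3 - <<'E'
import numpy as np
C=np.array([.4842,.126]);y=np.array([.0745,.997])
for f in [1.2,1.05,.9,.75,.6,.45,.3,.15,0]:
    r=.118;hy=.051+r*np.cos(f)-.008*np.sin(f)-.011;z=.087+r*np.sin(f)+.008*np.cos(f)+.022
    print(f,(C+y*hy).round(4),round(z,4))
E
```

```text
1.2 [0.4898 0.2011] 0.2219
1.05 [0.491  0.2175] 0.2153
0.9 [0.4922 0.2328] 0.2064
0.75 [0.4932 0.2465] 0.1953
0.6 [0.4941 0.2585] 0.1822
0.45 [0.4948 0.2683] 0.1675
0.3 [0.4954 0.2759] 0.1515
0.15 [0.4958 0.281 ] 0.1345
0 [0.496  0.2835] 0.117
```

>>> jog_arm(deltas=[[0,0.01,-0.001,0,0,0,0],[0.0006,0.008,-0.003,0,0,0,0],[0.0006,0.008,-0.003,0,0,0,0],[0.0006,0.008,-0.004,0,0,0,0],[0.0006,0.008,-0.005,0,0,0,0],[0.0005,0.007,-0.005,0,0,0,0],[0.0005,0.007,-0.006,0,0,0,0],[0,0,0,0,0,0,0]])

```text
t: 12.35
eef_pos: [0.4917, 0.2483, 0.1941]
tool_rot: [-0.0, 0.731, 0.683, -0.001]
contact_force: [0.4, -0.9, -0.3]
gripper_width: 0.003
grasp_force: 0.0
```

>>> jog_arm(deltas=[[0.0005,0.006,-0.006,0,0,0,0],[0.0005,0.006,-0.007,0,0,0,0],[0.0004,0.005,-0.007,0,0,0,0],[0.0004,0.005,-0.008,0,0,0,0],[0.0003,0.004,-0.008,0,0,0,0],[0.0003,0.003,-0.008,0,0,0,0],[0,0,0,0,0,0,0]])

```text
t: 13.05
eef_pos: [0.4942, 0.2763, 0.1499]
tool_rot: [-0.0, 0.731, 0.682, -0.001]
contact_force: [-0.0, -0.1, -0.7]
gripper_width: 0.004
grasp_force: 0.0
```

```bash
python3 - <<'E'
from station import bot
from m import *
w=bot.read_camera("wrist");s=bot.read_camera("scene")
C=np.array([.4842,.126,0]);y=np.array([.0745,.997,0])
for f in (1.2,.6,.3):
    e=C+y*(.051+.134*np.cos(f))+[0,0,.087+.134*np.sin(f)];print(f,proj(w,e),proj(s,e))
a=cv2.resize(s["img"][140:240,160:260],(400,400),interpolation=2)
b=cv2.resize(w["img"],(400,300))
cv2.imwrite("pics/l1.png",np.hstack([a,np.vstack([b,np.zeros((100,400,3),np.uint8)])])[:,:,::-1])
E
```

```text
1.2 [[264.45050355 577.10539231]] [[188.13929304 157.4934763 ]]
0.6 [[264.03059294 280.15558978]] [[184.89251385 159.47125847]]
0.3 [[263.18825087 202.7926764 ]] [[184.75751686 164.61035986]]
```

View pics/l1.png

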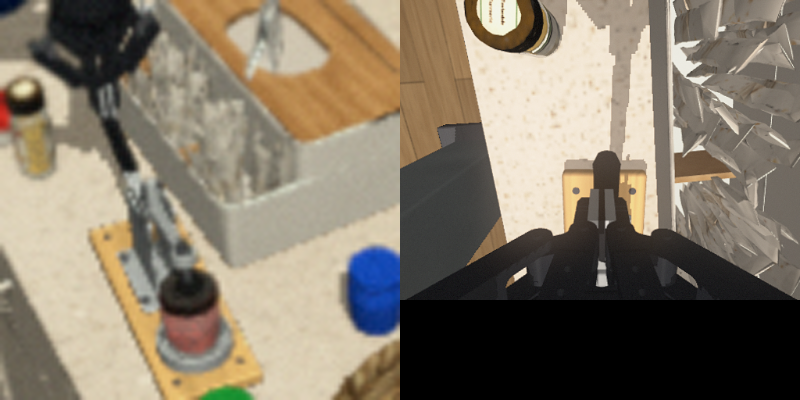

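The handle is down at about 0.3 rad, with its grip end at tile position (605,155) as predicted. The fingers are centred on it, the pad is just above the lid, and the jar is upright. I'll press on slowly.

>>> jog_arm(deltas=[[0.0003,0.002,-0.004,0,0,0,0],[0.0003,0.002,-0.004,0,0,0,0],[0.0002,0.001,-0.004,0,0,0,0],[0,0.001,-0.004,0,0,0,0],[0,0,0,0,0,0,0]])

```text
t: 13.65
eef_pos: [0.496, 0.2819, 0.1352]
tool_rot: [0.0, 0.732, 0.682, 0.0]
contact_force: [-0.7, -2.6, 5.9]
gripper_width: -0.001
grasp_force: 3.0
```

>>> jog_arm(deltas=[[0,0.001,-0.003,0,0,0,0],[0,0.001,-0.003,0,0,0,0],[0,0,-0.003,0,0,0,0],[0,0,0,0,0,0,0]])

```text
t: 14.05
eef_pos: [0.4964, 0.2834, 0.1267]
tool_rot: [0.0, 0.732, 0.682, 0.0]
contact_force: [-0.2, -4.4, 9.6]
gripper_width: -0.001
grasp_force: 4.7
```

>>> jog_arm(deltas=[[0,0,-0.003,0,0,0,0],[0,0,-0.003,0,0,0,0],[0,0,0,0,0,0,0]])

```text
t: 14.35
eef_pos: [0.4967, 0.284, 0.1211]
tool_rot: [0.0, 0.732, 0.682, 0.001]
contact_force: [-1.0, -2.5, 11.0]
gripper_width: -0.001
grasp_force: 5.8
```

>>> jog_arm(deltas=[[0,0,-0.003,0,0,0,0],[0,0,-0.002,0,0,0,0],[0,0,0,0,0,0,0]])

```text
t: 14.65
eef_pos: [0.4969, 0.2844, 0.1165]
tool_rot: [0.0, 0.732, 0.682, 0.001]
contact_force: [-2.7, -1.6, 13.7]
gripper_width: -0.003
grasp_force: 6.6
```

>>> jog_arm(deltas=[[0,0,-0.002,0,0,0,0],[0,0,-0.002,0,0,0,0],[0,0,0,0,0,0,0]])

```text
t: 14.95
eef_pos: [0.4967, 0.2848, 0.1124]
tool_rot: [-0.0, 0.731, 0.682, 0.001]
contact_force: [-1.4, -1.1, 9.4]
gripper_width: 0.0
grasp_force: 4.8
```

>>> jog_arm(deltas=[[0,0,-0.002,0,0,0,0],[0,0,-0.002,0,0,0,0],[0,0,0,0,0,0,0],[0,0,0,0,0,0,0]])

```text
t: 15.35
eef_pos: [0.4964, 0.2849, 0.1079]
tool_rot: [-0.0, 0.731, 0.682, 0.001]
contact_force: [-0.5, 0.1, 7.0]
gripper_width: -0.004
grasp_force: 3.2
```

>>> jog_arm(deltas=[[0,0,-0.002,0,0,0,0],[0,0,-0.002,0,0,0,0],[0,0,0,0,0,0,0],[0,0,0,0,0,0,0]])

```text
t: 15.75
eef_pos: [0.4967, 0.2849, 0.1043]
tool_rot: [-0.0, 0.731, 0.682, 0.001]
contact_force: [-0.5, -1.3, 9.0]
gripper_width: -0.002
grasp_force: 4.7
```

>>> jog_arm(deltas=[[0,0,-0.002,0,0,0,0],[0,0,-0.002,0,0,0,0],[0,0,0,0,0,0,0],[0,0,0,0,0,0,0]])

```text
t: 16.15
eef_pos: [0.4968, 0.2846, 0.1006]
tool_rot: [0.0, 0.731, 0.682, 0.001]
contact_force: [-1.4, -1.0, 13.0]
gripper_width: 0.003
grasp_force: 6.1
```

>>> jog_arm(deltas=[[0,0,0.004,0,0,0,0],[0,0,0.004,0,0,0,0],[0,0,0.004,0,0,0,0],[0,0,0.005,0,0,0,0],[0,0,0.01,0,0,0,0],[0,0,0.03,0,0,0,0],[0,0,0.04,0,0,0,0],[0,0,0.04,0,0,0,0],[0,0,0,0,0,0,0]])

```text
t: 17.05
eef_pos: [0.4984, 0.2852, 0.2417]
tool_rot: [0.0, 0.732, 0.682, 0.004]
contact_force: [0.8, 0.4, 0.2]
gripper_width: 0.0
grasp_force: 0.0
```

```bash
python3 - <<'E'
from station import bot
from m import *
w=bot.read_camera("wrist");t=bot.read_camera("top");s=bot.read_camera("scene");I=w["img"].astype(int);o=bot.get_obs();print(o["eef_pos"],o["contact_force"])
C=np.array([.4842,.126,0]);y=np.array([.0745,.997,0])
for f in (.3,.1,0):
    e=C+y*(.051+.134*np.cos(f))+[0,0,.087+.134*np.sin(f)];print(f,proj(w,e)[0],proj(t,e)[0],proj(s,e)[0])
p=proj(w,C+y*(.051+.12)+[0,0,.087])[0].astype(int)
ce,st,co=blob((I.max(2)<90).astype(np.uint8),p[0]-20,max(p[1]-120,0),p[0]+20,min(p[1]+20,384));print("wrist grip",p,st,co[co[:,1]==co[:,1].min()][:2])
d=(s["img"].max(2)<60).astype(np.uint8)
e=proj(s,C+y*(.051+.10)+[0,0,.087])[0].astype(int)
print(e);print("\n".join("".join(".#"[v] for v in r) for r in d[e[1]-22:e[1]+18,e[0]-20:e[0]+20]))
E
```

```text
[0.49507155 0.28420783 0.23598   ] [-1.22384629  0.20089755 -1.55006947]
0.3 [255.1547286  174.71528328] [143.76766397 231.35126899] [184.75751686 164.61035986]
0.1 [255.21312063 160.2919539 ] [144.61238239 231.38938587] [185.19684508 169.20423533]
0 [255.23304303 156.31610326] [145.70957981 231.45884332] [185.56471381 171.78142415]
wrist grip [255 172] [247 156  19  36 385] [[253 156]
 [260 156]]
[188 176]
........................................
........................................
........................................
........................................
........................................
........................................
........................................
........................................
........................................
........................................
###.....................................
###.....................................
###.....................................
##......................................
........................................
........................................
.................................
[... 250 characters left out ...]
...
...................####.................
....................###.................
....................####................
....................####................
.....................####...............
.....................####...............
......................####..............
.......................##...............
........................................
........................................
........................................
........................................
........................................
........................................
........................................
........................................
........................................
```

The handle stays level after release: its grip end is at wrist row 156 and scene pixel (186,172), both matching the locked position. Handing in.

```bash
python3 -c "
from station import bot
print(bot.hand_in())"
```

```text
the job is handed in; nothing more can be done
None
```

The jam jar stands in the seat and the clamp is locked on its lid: the handle stayed level after release, the highest force I read while pressing was about 14 N, and the job was handed in at about 17 s with no verdict returned.

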